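# Press a bushing home with the bench quick clamp and let the clamp go

### The job

Squeeze the bench clamp's sprung trigger towards its fixed grip, stroke after stroke, so that the jaw walks up to the bronze bushing and presses it fully home into the brass index housing; finish with a firm squeeze that you feel come up hard, but do not overload it, for the thin flange bends. Then press the release tab down so that the jaw springs all the way back, and leave the trigger and tab free. Do not push the jaw or the bushing by hand, and leave the loose parts lying around where they are.

Things in the scene. Friction and masses are not known exactly. Their poses are not given: they have to be found in the camera images.
- clamp: Grey bench quick clamp, bolted down, base plate 330 x 80 x 8 mm. Origin on the counter under the trigger's hinge; x along the toothed bar, the way the jaw presses; z up. In its frame: trigger bar at x = -17 mm, fixed grip 30 to 45, release tab 90, jaw head 125 to 140, then bushing and housing. Cheeks and toothed bar end 98 mm up: fingertips may go down to 106 mm beside trigger, grip and tab.
- trigger_bar (a point): Middle of the trigger's cross bar: black, round, 14 mm thick, 50 mm long across the clamp, 134 mm up, on a lever hinged 20 mm above the counter. Push it level along the clamp's +x from behind (free room there), or squeeze it to the grip (69 mm over both). Full stroke 33 mm, of which the first 12 or so are lost; 30 mm or more and a full return walk the jaw 8 mm.
- trigger (a joint): Trigger angle, rad: 0 at rest, 0.29 at its stop; sprung back. Push felt at its bar: 2-4 N in lost motion, to 6 N walking the jaw, to 9 N while the bushing slides; once it is home the push climbs about 4.3 N per mm of bar travel. 11 to 16 N felt then is a firm squeeze (hold it a moment); above about 18 N the flange bends. Once it climbs, do not run on to the stop.
- grip (a point): Top middle of the fixed grip, a black steel post 15 x 40 mm, 154 mm high, bolted to the clamp; the trigger is squeezed towards it.
- jaw_travel (a joint): Travel of the moving jaw, m: 0 sprung fully back; grows as it walks to the bushing, held every 4 mm by a ratchet until the release tab is pressed. The far jaw that carries the housing is locked anywhere within 12 mm, so the bushing is home at 26 to 38 mm of jaw travel.
- pad: Black rubber pad, a disc 32 mm across and 8 mm thick on the moving jaw's face, the part that bears on the bushing, 90 mm above the counter; its rubber gives 1 mm per 18 N. Origin in the middle of its back face.
- jaw: Moving jaw with toothed bar: a steel head 15 x 46 x 56 mm on a bar 15 mm high; it must be moved only by the trigger. Its origin moves with it and coincides with the clamp's origin when fully back.
- press_depth (a joint): How far the bronze bushing (20 mm body, 30 mm flange 4 mm thick) is pressed in, m: 0 = stands 12 mm proud of home, 0.012 = home with its flange against the brass housing. It slides with about 4 N and stays where left.
- tab_top (a point): Middle of the top of the release tab: a flat black steel plate 26 x 30 mm, 118 mm above the counter, between grip and jaw head. Press it straight down up to 6 mm against a spring of 2 to 4 N (more when the jaw is loaded). Beyond 3.5 mm, with the trigger at rest, the jaw runs back in about a second; keep it pressed meanwhile.
- release_tab (a joint): Travel of the release tab, m: 0 up, 0.006 fully down; it also dips by up to 3 mm as teeth pass.
- bushing: Bronze bushing in the housing's bore: flange 30 mm across and 4 mm thick facing the jaw, body 20 mm; axis 90 mm above the counter. Origin on its axis, on the flange's back face (the one that meets the housing). Only the clamp may push it.
- seal_cup: Orange plastic seal cup, 48 mm across, 38 mm high, loose, stands beside the clamp; origin under its middle. Leave alone.
- spare_bushing: Plain bronze bushing, ring of 26 mm, 22 mm high, loose beside the clamp; origin under its middle. Leave alone.
- lever_arm: Black steel lever arm lying flat, 130 x 30 x 12 mm, loose beside the clamp; origin under its middle. Leave alone.
- spare_housing: Spare brass housing standing on the counter, 68 mm across, 52 mm high, loose; origin under its middle. Leave alone.
- wrench: Steel wrench lying on the counter, loose; origin under its middle. Leave alone.
- screwdriver: Screwdriver lying on the counter, loose; origin under its middle. Leave alone.
- grease_tin: Steel tin, 64 mm across, 50 mm high, loose; origin under its middle. Leave alone.

How it is judged:
By the outcome, as a careful person would: the job done as asked, in the order asked, and still so for the second after the job is handed in, with the robot touching nothing.
It also fails if it takes over 67 s, if anything falls off the work surface, if the arm or the gripper's body presses on something with over 40 N, if the wrist force passes 120 N, or if a joint passes its speed limit or range.

### The arm

A 6-joint arm with a two-finger parallel gripper is mounted at the origin on the work surface. World frame = base frame: x ahead of the robot, y to its left, z up, the work surface at z = 0. Lengths are in m, angles in rad, forces in N, time in s.
With the tool pointing down it reaches from about 0.35 to 0.975 m from the base axis. Payload 4.9 kg.
Tool frame: the origin (TCP) lies on the centre line of the jaws, within the pads' length; the fingertips stand ctrl.nose_length ahead of it and the grasp point (between the pads) lies 2 mm behind it (ctrl.nose_length is the distance from the TCP to the fingertips, in m); z points along the fingers, y is the direction in which the jaws open and shut (so a half turn about z gives the same grasp; the last joint's range is limited). The gripper opens to 85 mm and grips with 20 to 120 N. Pads are 22 mm wide; open, the fingers measure 114 mm over their backs; the gripper's body (76 mm by 85 mm) begins 54 mm behind the grasp point. The pads swing forward as they close: fully open they stand 13 mm farther back than shut.
Start: joints at [-1.233, 0.053, 1.613, -0, 1.476, -0.119], TCP at [0.276, -0.561, 0.248] pointing down, gripper open.
Joint ranges: [-3.01, 3.01], [-1.01, 2.22], [0.06, 2.58], [-1.02, 4.17], [0.09, 2.62], [-3.14, 3.14]. Speed limits (rad/s): [2.57, 2.57, 3.14, 3.14, 3.14, 3.14].

### API

Orientations are given as a rotation vector (axis times angle).
In Python, from station import sensors, get_image, order, ctrl gives the robot as it stands.
- The arm moves only by the tool move_arm, never from a script. Its argument "increments" is a list of rows, each a list of 5 numbers: the shift along the tool's x, y, z in cm, then the turn about the tool's z in degrees, then the finger opening in cm, from 0 to 8.54. In form: [[dx, dy, dz, twist, gripper], ...]. A call has 1 to 5 rows; each row is the pose to reach, as a shift and turn from the pose commanded when the call began, along the tool's axes at that moment; what a row does not reach only later rows make up. A row lasts 1/8 s, in which the tool goes at most 62.5 mm and 10.7 degrees, less where a joint would pass 70% of its speed; a pose out of reach is approached as far as the arm can. A call with a gripper value outside its range is refused whole. The fingers move at their own pace and stop on an object; "newtons" is the grip in N (left out, the last holds). Time passes only in rows, so rows that repeat a pose let the fingers close. It gives the time, the measured TCP pose, the force and the opening at its end, in the units of the state.
- sensors.get_obs(): the state, without advancing time (a new reading comes with each control period).
- get_image(name): name is "scene" or "side" or "wrist"; returns a dict with "image" (400x640x3 uint8, red, green, blue), "K" (3x3 intrinsics, pixels), "R" (3x3) and "t" (3): a world point X has camera coordinates R X + t. Camera axes: x right, y down, z forward; pixel columns grow to the right and rows downward; lengths in m; the calibration is good to about 2 mm. The wrist camera is an equidistant fisheye: a pixel r from the principal point sees the ray r / f radians off the axis. A picture is of the moment at which its call begins. There is no depth.
- order.finish_job(): hands the job in, once; it reports no verdict.
The state is a dict: "t": time; "q": joint angles; "dq": joint speeds; "effort": joint torques, N m; "tool_pos": TCP position; "tool_rot": TCP orientation; "contact_force": force on the tool from outside, world axes, zero at the start; "wrist_torque": the same for the moment, N m; "opening": finger opening in m.
Only numpy, scipy, OpenCV 4.12 (cv2) and the standard library are available. Lean on these libraries where they do the work, as an engineer would, in place of code of your own. Each camera call takes 0.05 s, during which the arm holds its last target.

## Working session

There is one attempt and no reset: what is moved stays moved. The work goes in short steps, Python scripts to look and compute and a tool call to move; the robot and the scene stay as the last step left them, time stands still between calls to the robot, and variables do not carry over. Pictures are saved under pics/ and viewed, and the job is handed in when it is done.

Besides the shell and the picture viewer there is one more tool, called after "Request:" by a JSON object that holds its "api" and its "payload". move_arm: Moves the arm, as the interface text tells. Its arguments: {"type":"object","properties":{"increments":{"type":"array"},"newtons":{"type":"number"}},"required":["increments"]}

```bash
ls; mkdir -p pics; python3 - <<'E'
from station import sensors,get_image,ctrl
import cv2,numpy as np
o=sensors.get_obs();print({k:np.round(v,3) for k,v in o.items()},ctrl.nose_length)
for n in("scene","side","wrist"):
    d=get_image(n);cv2.imwrite(f"pics/{n}0.png",d["image"][:,:,::-1]);print(n,d["K"].round(1).tolist(),d["R"].round(4).tolist(),d["t"].round(4).tolist())
E
```

```text
pics
{'t': np.float64(0.0), 'q': array([-1.233,  0.053,  1.614,  0.   ,  1.476, -0.119]), 'dq': array([-0.002, -0.001,  0.002, -0.   , -0.002, -0.001]), 'effort': array([ 1.0000e-03, -3.9368e+01, -3.7018e+01, -0.0000e+00,  7.0000e-03,
        0.0000e+00]), 'tool_pos': array([ 0.275, -0.56 ,  0.247]), 'tool_rot': array([-3.058, -0.711,  0.   ]), 'contact_force': array([ 0.512, -0.067,  1.384]), 'wrist_torque': array([-0.065,  0.005, -0.021]), 'opening': np.float64(0.085)} 0.017
scene [[414.7, 0.0, 322.1], [0.0, 414.7, 198.1], [0.0, 0.0, 1.0]] [[-0.7981, 0.6024, -0.0115], [0.3667, 0.4704, -0.8027], [-0.4781, -0.6448, -0.5963]] [0.5044, -0.094, 1.4447]
side [[376.1, 0.0, 320.9], [0.0, 376.1, 195.0], [0.0, 0.0, 1.0]] [[0.9924, -0.1223, -0.0166], [-0.1047, -0.7636, -0.6371], [0.0653, 0.634, -0.7706]] [-0.5988, 0.1133, 1.0213]
wrist [[309.7, 0.0, 320.7], [0.0, 309.7, 202.2], [0.0, 0.0, 1.0]] [[0.4399, -0.898, -0.0016], [-0.8496, -0.4168, 0.3231], [-0.2908, -0.1408, -0.9464]] [-0.6241, -0.0409, 0.3813]
```

View pics/scene0.png

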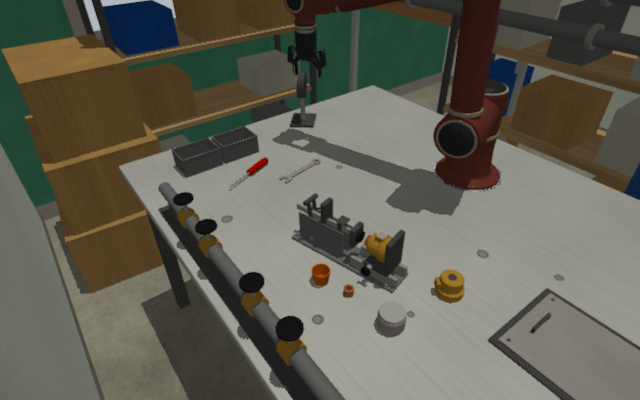

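View pics/side0.png

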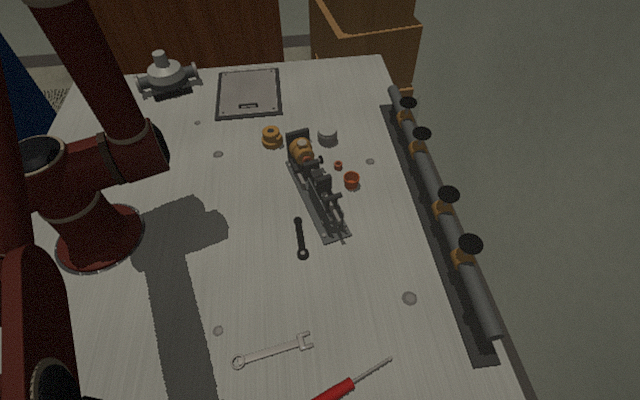

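View pics/wrist0.png

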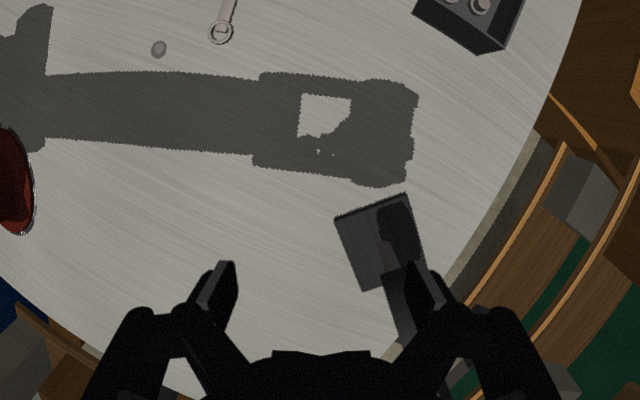

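```bash
python3 - <<'E'
import cv2
a=cv2.imread("pics/scene0.png")[185:295,280:420];cv2.imwrite("pics/sz.png",cv2.resize(a,None,fx=5,fy=5,interpolation=cv2.INTER_CUBIC))
a=cv2.imread("pics/side0.png")[115:255,250:390];cv2.imwrite("pics/dz.png",cv2.resize(a,None,fx=4,fy=4,interpolation=cv2.INTER_CUBIC))
E
```

```text
(no output)
```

View pics/sz.png

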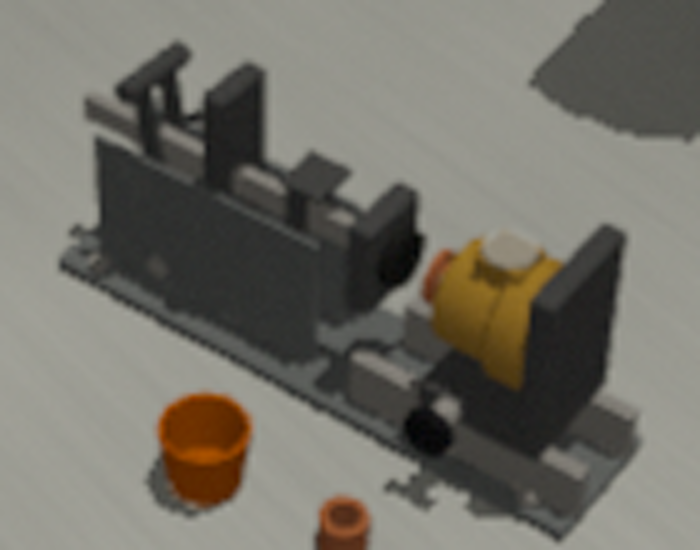

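View pics/dz.png

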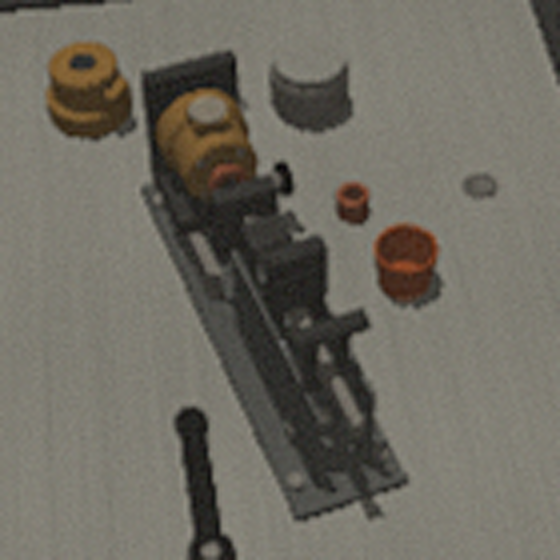

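```bash
cat > fit.py <<'E'
import numpy as np,cv2
from scipy.optimize import least_squares
C={"scene":([[414.7,0,322.1],[0,414.7,198.1],[0,0,1]],[[-0.7981,0.6024,-0.0115],[0.3667,0.4704,-0.8027],[-0.4781,-0.6448,-0.5963]],[0.5044,-0.094,1.4447]),
"side":([[376.1,0,320.9],[0,376.1,195.0],[0,0,1]],[[0.9924,-0.1223,-0.0166],[-0.1047,-0.7636,-0.6371],[0.0653,0.634,-0.7706]],[-0.5988,0.1133,1.0213])}
def proj(n,X):
    K,R,t=map(np.array,C[n]);c=R@X+t;return (K@(c/c[2]))[:2]
bar=(-17,0,134)
def W(p,L):
    c,s=np.cos(p[2]),np.sin(p[2]);x,y,z=np.array(L)/1000
    return np.array([p[0]+c*x-s*y,p[1]+s*x+c*y,z])
# label: local pt fn
P=lambda x0:{"barL":(-17,-25,134),"barR":(-17,25,134),"grip":(37.5,0,154),"tab":(90,0,118),"p00":(x0,-40,8),"p10":(x0+330,-40,8),"p11":(x0+330,40,8),"p01":(x0,40,8)}
z=lambda x,y:(280+x/5,185+y/5); d=lambda x,y:(250+x/4,115+y/4)
def run(obs):
    def f(p):
        q=P(p[3]*1000);return np.concatenate([proj(n,W(p,q[k]))-uv for n,k,uv in obs])
    best=None
    for yaw in np.arange(0,6.28,.5):
        r=least_squares(f,[.5,-.1,yaw,-.05],loss="soft_l1")
        if best is None or r.cost<best.cost:best=r
    r=best;print(r.x.round(4),np.degrees(r.x[2]),r.cost)
    for (n,k,uv),e in zip(obs,f(r.x).reshape(-1,2)):print(n,k,e.round(2))
    return r.x
E
python3 - <<'E'
from fit import *
base=[("scene","grip",z(237,80)),("scene","tab",z(318,173)),("side","grip",d(290,252)),("side","tab",d(270,230))]
a=[("scene","barL",z(182,50)),("scene","barR",z(125,90)),("side","barL",d(308,335)),("side","barR",d(368,320))]
# sides: jaw end; scene-left/near side of clamp = +y or -y
s1=[("scene","p00",z(62,262)),("scene","p10",z(565,535)),("scene","p11",z(638,440)),("side","p01",d(297,518)),("side","p00",d(407,480)),("side","p11",d(145,190))]
s2=[(n,{"p00":"p01","p10":"p11","p11":"p10","p01":"p00"}[k],u) for n,k,u in s1]
a2=[(n,{"barL":"barR","barR":"barL"}[k],u) for n,k,u in a]
run(base+a+s1);run(base+a2+s1); run(base+a+s2);run(base+a2+s2)
E
```

```text
[ 0.6215 -0.0387  1.8148 -0.0614] 103.9786846436159 83.69848901296695
scene grip [-0.45 -0.6 ]
scene tab [-0.44 -0.26]
side grip [ 1.1  -1.85]
side tab [-0.91 -0.74]
scene barL [-11.65   8.31]
scene barR [11.91 -8.55]
side barL [14.12 -4.8 ]
side barR [-19.76   4.8 ]
scene p00 [-1.36 -2.05]
scene p10 [-1.4  -0.36]
scene p11 [ 0.5  -0.51]
side p01 [-0.57 -0.63]
side p00 [-0.12 -0.56]
side p11 [-0.62 -1.85]
[ 0.6225 -0.0388  1.8179 -0.0608] 104.16054014643467 12.393462497623517
scene grip [-0.74 -0.5 ]
scene tab [-0.69 -0.19]
side grip [ 1.44 -1.84]
side tab [-0.65 -0.72]
scene barR [ 0.16 -0.45]
scene barL [-0.57  0.44]
side barR [-4.33  1.06]
side barL [-0.48 -1.08]
scene p00 [-1.53 -1.8 ]
scene p10 [-1.29 -0.28]
scene p11 [ 0.53 -0.49]
side p01 [-0.19 -0.79]
side p00 [ 0.21 -0.79]
side p11 [-0.61 -1.88]
[ 0.6507 -0.0243  2.2311 -0.0671] 127.83318333848695 223.6141561935609
scene grip [-3.37  3.05]
scene tab [ 0.41 -1.29]
side grip [ 6.7  -4.68]
side tab [-2.45 -0.07]
scene barL [-15.56  17.88]
scene barR [ 1.54 -1.61]
side barL [ 24.59 -14.16]
side barR [-4.07  0.53]
scene p01 [ 0.43 -6.62]
scene p11 [ 16.06 -41.2 ]
scene p10 [-1.64 -0.97]
side p00 [ 42.5 -22.9]
side p01 [-4.83  4.22]
side p10 [ 0.48 -0.96]
[ 0.6283 -0.0351  2.1007 -0.0776] 120.36129824468998 177.23475641343242
scene grip [ 0.42 -1.14]
scene tab [ 3.17 -4.03]
side grip [-0.13 -1.59]
side tab [-7.03  1.58]
scene barR [-3.94  1.12]
scene barL [-0.28  3.75]
side barR [0.95 0.83]
side barL [ 1.75 -5.07]
scene p01 [  4.29 -14.01]
scene p11 [ 14.91 -39.11]
scene p10 [-6.98  0.42]
side p00 [ 36.8  -13.28]
side p01 [-13.88  11.98]
side p10 [ 5.09 -0.29]
```

Request:
{"api": "move_arm", "payload": {"increments": [[5.2,-2.4,0,-8,0],[10.4,-4.7,0,-16,0],[15.7,-7.1,0,-24,0],[21,-9.4,0,-32,0],[26.2,-11.8,0,-39,0]], "newtons": 40}}

```text
t: 0.78
tool_pos: [0.4596, -0.3378, 0.248]
tool_rot: [-2.644, -1.697, 0.0]
contact_force: [0.1, 0.3, -0.4]
opening: 0.0001
```

```bash
cat > st.py <<'E'
from station import sensors,ctrl
import numpy as np
from scipy.spatial.transform import Rotation as Ro
from fit import *
p=np.array([.6225,-.0388,1.8179])
def show():
    o=sensors.get_obs();R=Ro.from_rotvec(o["tool_rot"]).as_matrix();c,s=np.cos(p[2]),np.sin(p[2])
    d=o["tool_pos"][:2]-p[:2];f=o["contact_force"]
    print("t",round(float(o["t"]),2),"tcp",o["tool_pos"].round(4),"q6",o["q"][5].round(2),"toolx deg",np.degrees(np.arctan2(R[1,0],R[0,0])).round(2),"tz",R[:,2].round(3),"clamp xy mm",(1000*np.array([c*d[0]+s*d[1],-s*d[0]+c*d[1]])).round(1),"F clamp",np.round([c*f[0]+s*f[1],-s*f[0]+c*f[1],f[2]],1),"open",round(float(o["opening"]),4),"nose",ctrl.nose_length)
    return o,R
def to(cx,cy,z,ang=np.degrees(p[2])):
    o,R=show();X=W(p,(cx,cy,z));print("need cm",(100*R.T@(X-o["tool_pos"])).round(2),"twist",-(ang-np.degrees(np.arctan2(R[1,0],R[0,0]))))
E
python3 -c "
from st import *
to(-80,0,230)"
```

```text
t 0.78 tcp [ 0.4596 -0.3378  0.248 ] q6 -0.33 toolx deg 65.4 tz [-0.  0. -1.] clamp xy mm [-250.   231.1] F clamp [ 0.3 -0.2 -0.4] open 0.0001 nose 0.017
need cm [27.72  7.38  1.81] twist -38.75628575682531
```

Request:
{"api": "move_arm", "payload": {"increments": [[5.5,1.5,0.2,-8,0],[11,3.0,0.6,-16,0],[16.6,4.4,1,-24,0],[22.2,5.9,1.4,-32,0],[27.7,7.4,1.8,-38.8,0]]}}

```text
t: 1.4
tool_pos: [0.6431, -0.1174, 0.2299]
tool_rot: [-1.929, -2.479, 0.0]
contact_force: [0.0, -0.7, -0.4]
opening: 0.0003
```

```bash
python3 - <<'E'
from st import *
from station import get_image
to(-60,0,131)
for n in("scene","side","wrist"):
    d=get_image(n);cv2.imwrite(f"pics/{n}1.png",d["image"][:,:,::-1])
a=cv2.imread("pics/scene1.png")[150:290,260:420];a=cv2.resize(a,None,fx=5,fy=5,interpolation=cv2.INTER_CUBIC);cv2.imwrite("pics/sz1.png",a[:600])
E
```

```text
t 1.4 tcp [ 0.6431 -0.1174  0.2299] q6 -0.54 toolx deg 104.22 tz [-0. -0. -1.] clamp xy mm [-81.2  -0.7] F clamp [-0.6  0.1 -0.4] open 0.0003 nose 0.017
need cm [ 2.12 -0.07  9.89] twist 0.05760586480064944
```

View pics/sz1.png

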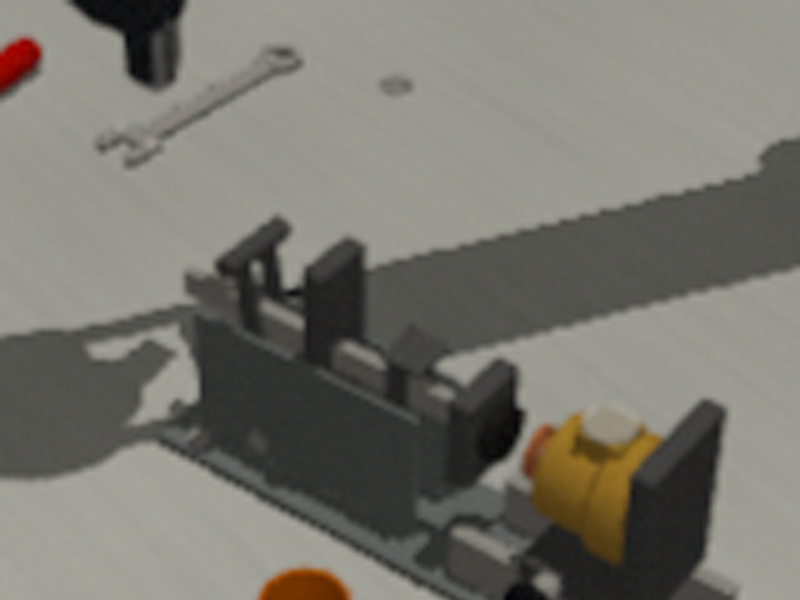

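View pics/wrist1.png

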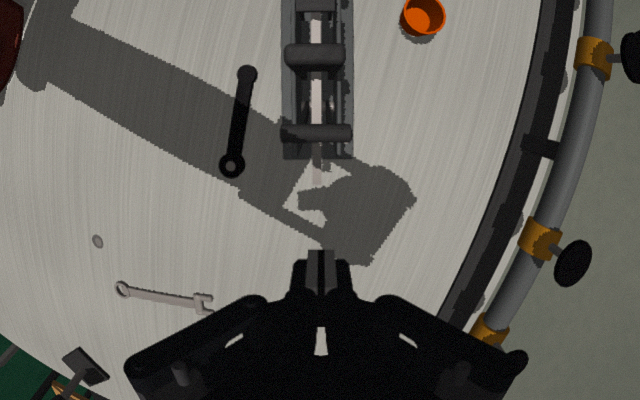

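Request:
{"api": "move_arm", "payload": {"increments": [[0,0,4,0,0],[0.8,0,9.9,0,0],[2,0,9.9,0,0],[2.8,0,9.9,0,0],[3.3,0,9.9,0,0]]}}

```text
t: 2.17
tool_pos: [0.636, -0.0872, 0.1352]
tool_rot: [1.931, 2.471, 0.004]
contact_force: [-0.1, -0.1, 1.4]
opening: 0.0
```

```bash
python3 -c "
from st import *
show()"
```

```text
t 2.17 tcp [ 0.636  -0.0872  0.1352] q6 -0.5 toolx deg 103.98 tz [ 0.006 -0.002 -1.   ] clamp xy mm [-50.3  -1.3] F clamp [-0.1  0.1  1.4] open 0.0 nose 0.017
```

Request:
{"api": "move_arm", "payload": {"increments": [[0.5,0,0,0,0],[1.0,0,0,0,0],[1.3,0,0,0,0],[1.3,0,0,0,0]]}}

```text
t: 2.68
tool_pos: [0.6311, -0.0743, 0.1314]
tool_rot: [1.934, 2.475, 0.0]
contact_force: [-0.1, 0.6, -0.1]
opening: -0.0003
```

```bash
python3 -c "
from st import *
show()"
```

```text
t 2.67 tcp [ 0.6311 -0.0743  0.1314] q6 -0.48 toolx deg 103.98 tz [ 0. -0. -1.] clamp xy mm [-36.5   0.3] F clamp [ 0.6 -0.1 -0.1] open -0.0003 nose 0.017
```

Request:
{"api": "move_arm", "payload": {"increments": [[0.3,0,0,0,0],[0.6,0,0,0,0],[0.6,0,0,0,0]]}}

```text
t: 3.05
tool_pos: [0.6297, -0.0685, 0.1314]
tool_rot: [1.935, 2.475, 0.0]
contact_force: [0.3, -1.0, 1.1]
opening: -0.0002
```

```bash
python3 -c "
from st import *
show()"
```

```text
t 3.05 tcp [ 0.6297 -0.0685  0.1314] q6 -0.47 toolx deg 103.98 tz [ 0.  0. -1.] clamp xy mm [-30.5   0.3] F clamp [-1.  -0.   1.1] open -0.0002 nose 0.017
```

Request:
{"api": "move_arm", "payload": {"increments": [[0.3,0,0,0,0],[0.6,0,0,0,0],[0.6,0,0,0,0]]}}

```text
t: 3.42
tool_pos: [0.6282, -0.0627, 0.1314]
tool_rot: [1.934, 2.475, -0.0]
contact_force: [0.2, -2.5, 1.5]
opening: -0.0003
```

```bash
python3 - <<'E'
from st import *
from station import get_image
show()
d=get_image("scene");a=d["image"][150:290,260:420,::-1];a=cv2.resize(a,None,fx=5,fy=5,interpolation=cv2.INTER_CUBIC);cv2.imwrite("pics/sz2.png",a[:600])
E
```

```text
t 3.42 tcp [ 0.6282 -0.0627  0.1314] q6 -0.46 toolx deg 103.99 tz [ 0. -0. -1.] clamp xy mm [-24.6   0.3] F clamp [-2.5  0.5  1.5] open -0.0003 nose 0.017
```

View pics/sz2.png

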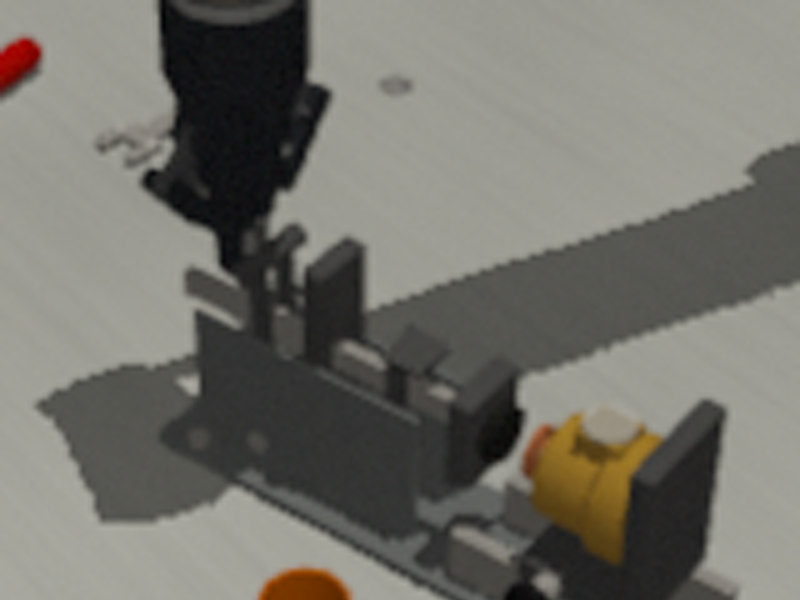

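Request:
{"api": "move_arm", "payload": {"increments": [[0.4,0,0,0,0],[0.8,0,0,0,0],[1.2,0,0,0,0],[1.6,0,0,0,0],[1.6,0,0,0,0]]}}

```text
t: 4.1
tool_pos: [0.6245, -0.0478, 0.1318]
tool_rot: [1.934, 2.474, -0.002]
contact_force: [-0.0, -5.8, 2.6]
opening: -0.0001
```

```bash
python3 -c "
from st import *
show()"
```

```text
t 4.1 tcp [ 0.6245 -0.0478  0.1318] q6 -0.44 toolx deg 103.98 tz [ 0.001 -0.002 -1.   ] clamp xy mm [-9.2  0.3] F clamp [-5.6  1.4  2.6] open -0.0001 nose 0.017
```

Request:
{"api": "move_arm", "payload": {"increments": [[0.3,0,0,0,0],[0.5,0,0,0,0],[0.6,0,0,0,0],[0.6,0,0,0,0]]}}

```text
t: 4.6
tool_pos: [0.6229, -0.042, 0.1314]
tool_rot: [1.934, 2.474, -0.002]
contact_force: [0.5, -6.0, 1.1]
opening: -0.0
```

```bash
python3 -c "
from st import *
show()"
```

```text
t 4.6 tcp [ 0.6229 -0.042   0.1314] q6 -0.43 toolx deg 103.98 tz [ 0.    -0.001 -1.   ] clamp xy mm [-3.2  0.4] F clamp [-6.   1.   1.1] open -0.0 nose 0.017
```

Request:
{"api": "move_arm", "payload": {"increments": [[0.15,0,0,0,0],[0.2,0,0,0,0]]}}

```text
t: 4.85
tool_pos: [0.6227, -0.0413, 0.1315]
tool_rot: [1.933, 2.472, -0.004]
contact_force: [1.3, -9.5, 0.8]
opening: 0.0001
```

```bash
python3 - <<'E'
from st import *
from station import get_image
show()
d=get_image("scene");a=d["image"][170:290,260:420,::-1];a=cv2.resize(a,None,fx=5,fy=5,interpolation=cv2.INTER_CUBIC);cv2.imwrite("pics/sz3.png",a[:600])
d=get_image("wrist");cv2.imwrite("pics/w3.png",d["image"][:,:,::-1])
E
```

```text
t 4.85 tcp [ 0.6227 -0.0413  0.1315] q6 -0.43 toolx deg 103.97 tz [ 0.001 -0.004 -1.   ] clamp xy mm [-2.5  0.4] F clamp [-9.6  1.1  0.8] open 0.0001 nose 0.017
```

View pics/sz3.png

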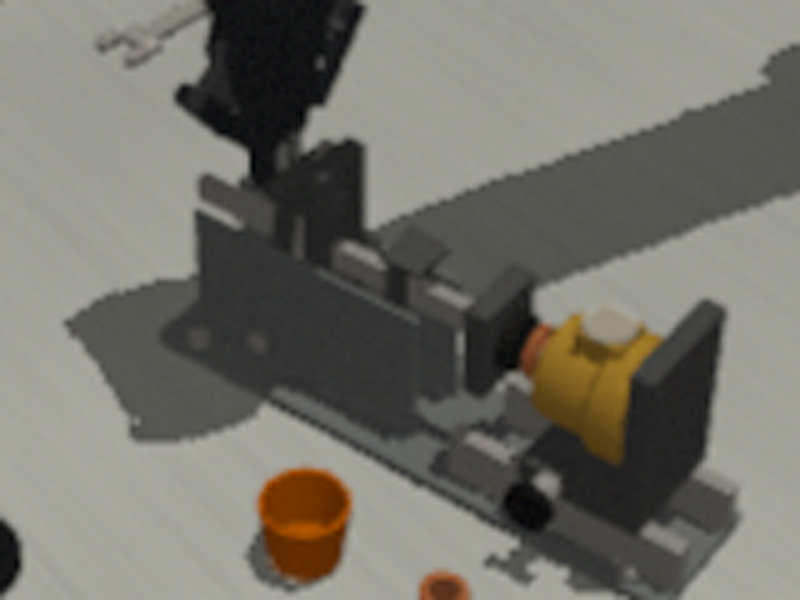

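View pics/w3.png

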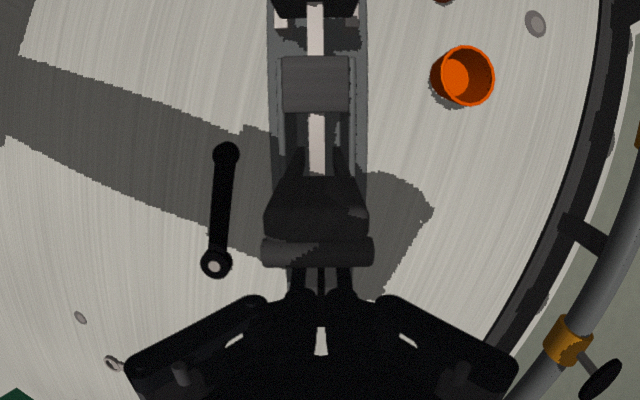

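Request:
{"api": "move_arm", "payload": {"increments": [[-1.3,0,0,0,0],[-2.6,0,0,0,0],[-3.9,0,0,0,0],[-3.9,0,0,0,0]]}}

```text
t: 5.45
tool_pos: [0.6318, -0.078, 0.1308]
tool_rot: [-1.936, -2.473, -0.0]
contact_force: [-0.4, 0.2, -0.8]
opening: 0.0002
```

```bash
python3 - <<'E'
from st import *
from station import get_image
show()
d=get_image("scene");a=d["image"][170:290,260:420,::-1];a=cv2.resize(a,None,fx=5,fy=5,interpolation=cv2.INTER_CUBIC);cv2.imwrite("pics/sz4.png",a[:600])
d=get_image("wrist");cv2.imwrite("pics/w4.png",d["image"][:,:,::-1])
E
```

```text
t 5.45 tcp [ 0.6318 -0.078   0.1308] q6 -0.48 toolx deg 103.9 tz [-0.001  0.001 -1.   ] clamp xy mm [-40.3   0.6] F clamp [ 0.3  0.4 -0.8] open 0.0002 nose 0.017
```

View pics/sz4.png

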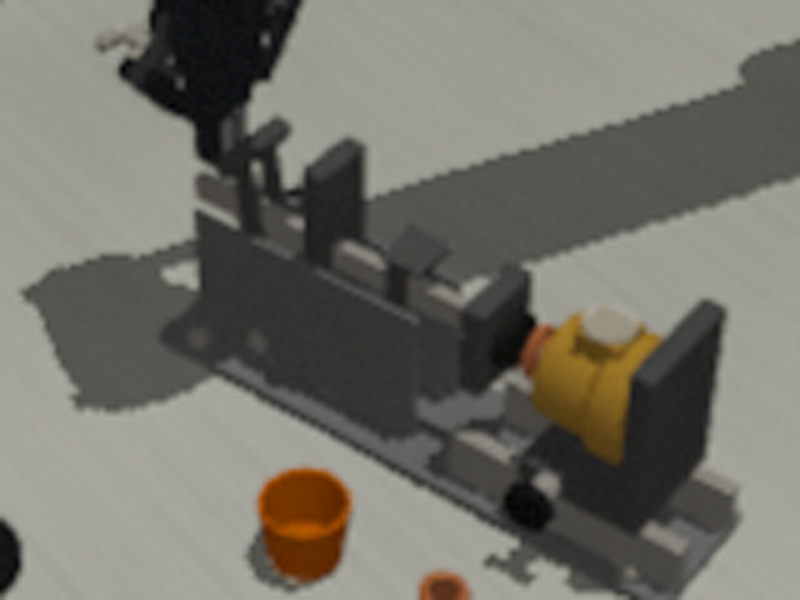

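View pics/w4.png

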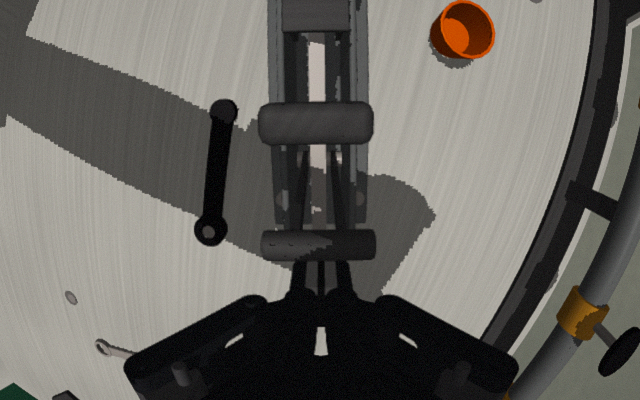

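Request:
{"api": "move_arm", "payload": {"increments": [[0.8,0,0,0,0],[1.5,0,0,0,0],[2.1,0,0,0,0],[2.5,0,0,0,0],[2.8,0,0,0,0]]}}

```text
t: 6.18
tool_pos: [0.6254, -0.0506, 0.1321]
tool_rot: [1.933, 2.474, -0.001]
contact_force: [-0.5, -6.3, 3.1]
opening: -0.0
```

```bash
python3 -c "
from st import *
show()"
```

```text
t 6.17 tcp [ 0.6254 -0.0506  0.1321] q6 -0.44 toolx deg 103.99 tz [ 0.001 -0.002 -1.   ] clamp xy mm [-12.1   0.1] F clamp [-6.   2.1  3.1] open -0.0 nose 0.017
```

Request:
{"api": "move_arm", "payload": {"increments": [[0.3,0,0,0,0],[0.6,0,0,0,0],[0.8,0,0,0,0],[0.8,0,0,0,0]]}}

```text
t: 6.68
tool_pos: [0.6233, -0.0426, 0.1318]
tool_rot: [1.934, 2.475, -0.001]
contact_force: [0.0, -4.7, 2.6]
opening: 0.0002
```

```bash
python3 - <<'E'
from st import *
from station import get_image
show()
d=get_image("scene");a=d["image"][170:290,260:420,::-1];a=cv2.resize(a,None,fx=5,fy=5,interpolation=cv2.INTER_CUBIC);cv2.imwrite("pics/sz5.png",a[:600])
E
```

```text
t 6.67 tcp [ 0.6233 -0.0426  0.1318] q6 -0.43 toolx deg 103.99 tz [ 0.001 -0.001 -1.   ] clamp xy mm [-3.9  0.2] F clamp [-4.6  1.1  2.6] open 0.0002 nose 0.017
```

View pics/sz5.png

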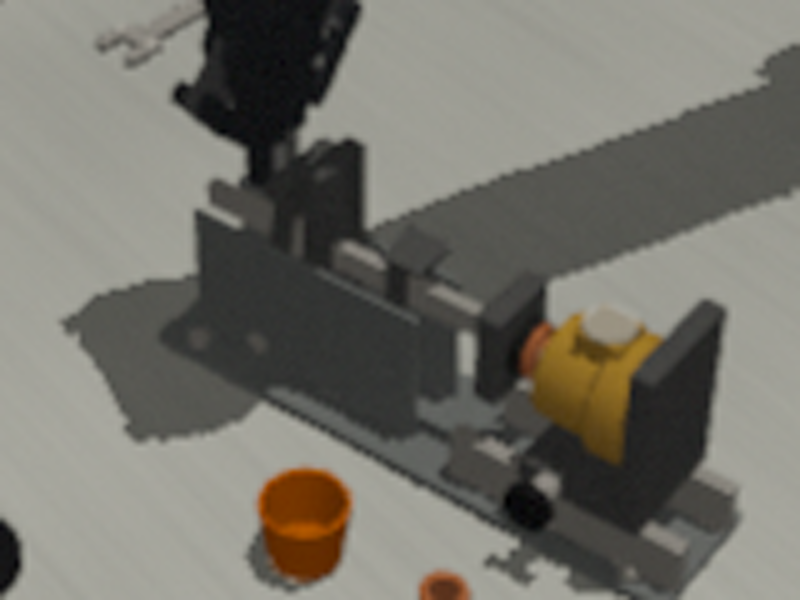

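Request:
{"api": "move_arm", "payload": {"increments": [[-1.3,0,0,0,0],[-2.6,0,0,0,0],[-3.7,0,0,0,0],[-3.7,0,0,0,0],[-3.7,0,0,0,0]]}}

```text
t: 7.35
tool_pos: [0.6319, -0.0781, 0.131]
tool_rot: [-1.934, -2.474, -0.0]
contact_force: [0.2, 0.2, -0.9]
opening: -0.0002
```

Request:
{"api": "move_arm", "payload": {"increments": [[0.8,0,0,0,0],[1.5,0,0,0,0],[2.0,0,0,0,0],[2.2,0,0,0,0],[2.4,0,0,0,0]]}}

```text
t: 7.98
tool_pos: [0.6269, -0.0568, 0.1322]
tool_rot: [1.932, 2.472, -0.004]
contact_force: [0.3, -8.8, 2.2]
opening: -0.0003
```

```bash
python3 -c "
from st import *
show()"
```

```text
t 7.97 tcp [ 0.6269 -0.0568  0.1322] q6 -0.45 toolx deg 103.98 tz [ 0.002 -0.004 -1.   ] clamp xy mm [-18.5   0.1] F clamp [-8.6  1.9  2.2] open -0.0003 nose 0.017
```

Request:
{"api": "move_arm", "payload": {"increments": [[0.2,0,0,0,0],[0.4,0,0,0,0],[0.5,0,0,0,0]]}}

```text
t: 8.35
tool_pos: [0.6255, -0.0516, 0.1323]
tool_rot: [1.933, 2.473, -0.002]
contact_force: [-0.8, -5.7, 3.0]
opening: -0.0
```

Request:
{"api": "move_arm", "payload": {"increments": [[0.2,0,0,0,0],[0.4,0,0,0,0],[0.5,0,0,0,0]]}}

```text
t: 8.72
tool_pos: [0.6244, -0.0473, 0.1323]
tool_rot: [1.932, 2.472, -0.004]
contact_force: [-0.2, -9.0, 2.2]
opening: -0.0
```

```bash
python3 -c "
from st import *
show()"
```

```text
t 8.72 tcp [ 0.6244 -0.0473  0.1323] q6 -0.44 toolx deg 103.97 tz [ 0.002 -0.004 -1.   ] clamp xy mm [-8.7  0.2] F clamp [-8.6  2.4  2.2] open -0.0 nose 0.017
```

Request:
{"api": "move_arm", "payload": {"increments": [[0.2,0,0,0,0],[0.4,0,0,0,0],[0.5,0,0,0,0],[0.5,0,0,0,0]]}}

```text
t: 9.22
tool_pos: [0.6231, -0.042, 0.132]
tool_rot: [1.933, 2.473, -0.003]
contact_force: [-0.3, -6.8, 2.1]
opening: 0.0003
```

```bash
python3 - <<'E'
from st import *
from station import get_image
show()
d=get_image("scene");a=d["image"][170:290,260:420,::-1];a=cv2.resize(a,None,fx=5,fy=5,interpolation=cv2.INTER_CUBIC);cv2.imwrite("pics/sz6.png",a[:600])
E
```

```text
t 9.22 tcp [ 0.6231 -0.042   0.132 ] q6 -0.43 toolx deg 103.97 tz [ 0.001 -0.004 -1.   ] clamp xy mm [-3.3  0.2] F clamp [-6.5  2.   2.1] open 0.0003 nose 0.017
```

View pics/sz6.png

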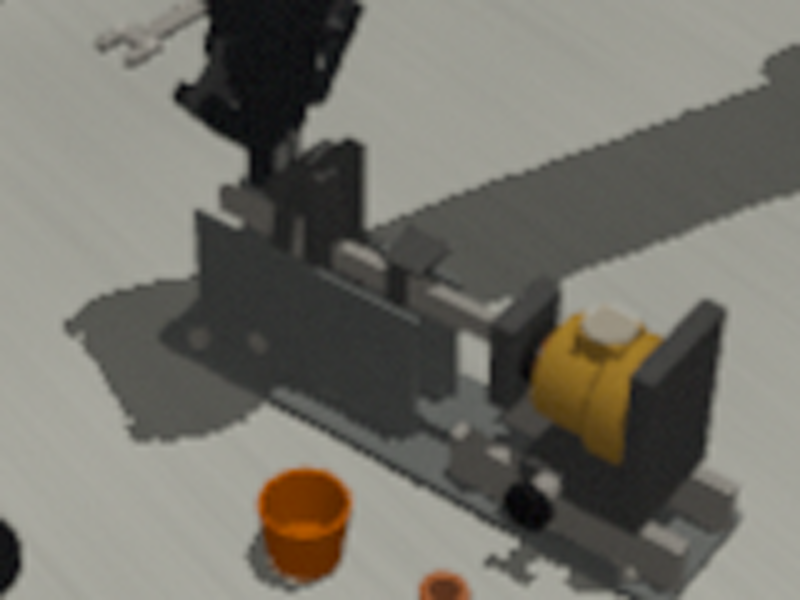

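Request:
{"api": "move_arm", "payload": {"increments": [[-1.3,0,0,0,0],[-2.6,0,0,0,0],[-3.8,0,0,0,0],[-3.8,0,0,0,0],[-3.8,0,0,0,0]]}}

```text
t: 9.9
tool_pos: [0.6316, -0.0771, 0.131]
tool_rot: [-1.934, -2.474, -0.0]
contact_force: [0.2, 0.0, -0.9]
opening: -0.0002
```

Request:
{"api": "move_arm", "payload": {"increments": [[0.6,0,0,0,0],[1.2,0,0,0,0],[1.6,0,0,0,0],[1.8,0,0,0,0],[1.9,0,0,0,0]]}}

```text
t: 10.52
tool_pos: [0.6276, -0.0592, 0.1319]
tool_rot: [1.934, 2.474, -0.0]
contact_force: [0.7, -4.1, 3.2]
opening: 0.0002
```

Request:
{"api": "move_arm", "payload": {"increments": [[0.1,0,0,0,0],[0.2,0,0,0,0],[0.2,0,0,0,0]]}}

```text
t: 10.9
tool_pos: [0.6274, -0.0583, 0.1319]
tool_rot: [1.933, 2.473, -0.002]
contact_force: [1.3, -7.0, 2.8]
opening: -0.0002
```

```bash
python3 -c "
from st import *
show()"
```

```text
t 10.9 tcp [ 0.6274 -0.0583  0.1319] q6 -0.45 toolx deg 103.95 tz [ 0.002 -0.003 -1.   ] clamp xy mm [-20.1   0.1] F clamp [-7.1  0.4  2.8] open -0.0002 nose 0.017
```

Request:
{"api": "move_arm", "payload": {"increments": [[0.1,0,0,0,0],[0.2,0,0,0,0],[0.2,0,0,0,0]]}}

```text
t: 11.28
tool_pos: [0.627, -0.0569, 0.132]
tool_rot: [1.933, 2.472, -0.002]
contact_force: [2.1, -8.3, 2.6]
opening: 0.0002
```

Request:
{"api": "move_arm", "payload": {"increments": [[0.1,0,0,0,0],[0.2,0,0,0,0],[0.2,0,0,0,0]]}}

```text
t: 11.65
tool_pos: [0.6265, -0.0551, 0.1321]
tool_rot: [1.933, 2.472, -0.003]
contact_force: [0.9, -9.2, 3.1]
opening: 0.0002
```

Request:
{"api": "move_arm", "payload": {"increments": [[0.1,0,0,0,0],[0.2,0,0,0,0],[0.2,0,0,0,0]]}}

```text
t: 12.02
tool_pos: [0.6262, -0.0539, 0.1322]
tool_rot: [1.932, 2.47, -0.004]
contact_force: [1.6, -10.0, 2.6]
opening: 0.0
```

Request:
{"api": "move_arm", "payload": {"increments": [[0.1,0,0,0,0],[0.2,0,0,0,0],[0.2,0,0,0,0]]}}

```text
t: 12.4
tool_pos: [0.6259, -0.0528, 0.1322]
tool_rot: [1.932, 2.469, -0.006]
contact_force: [2.1, -13.4, 1.8]
opening: -0.0001
```

Request:
{"api": "move_arm", "payload": {"increments": [[0.05,0,0,0,0],[0.05,0,0,0,0],[0.05,0,0,0,0]]}}

```text
t: 12.78
tool_pos: [0.6258, -0.0526, 0.1322]
tool_rot: [1.932, 2.469, -0.006]
contact_force: [1.4, -14.2, 2.5]
opening: 0.0001
```

```bash
python3 - <<'E'
from st import *
from station import get_image
show()
d=get_image("scene");a=d["image"][170:290,260:420,::-1];a=cv2.resize(a,None,fx=5,fy=5,interpolation=cv2.INTER_CUBIC);cv2.imwrite("pics/sz7.png",a[:600])
d=get_image("side");a=d["image"][110:200,250:370,::-1];a=cv2.resize(a,None,fx=6,fy=6,interpolation=cv2.INTER_CUBIC);cv2.imwrite("pics/d7.png",a[:600])
E
```

```text
t 12.78 tcp [ 0.6258 -0.0526  0.1322] q6 -0.44 toolx deg 103.92 tz [ 0.003 -0.007 -1.   ] clamp xy mm [-14.2   0.1] F clamp [-14.1   2.1   2.5] open 0.0001 nose 0.017
```

View pics/sz7.png

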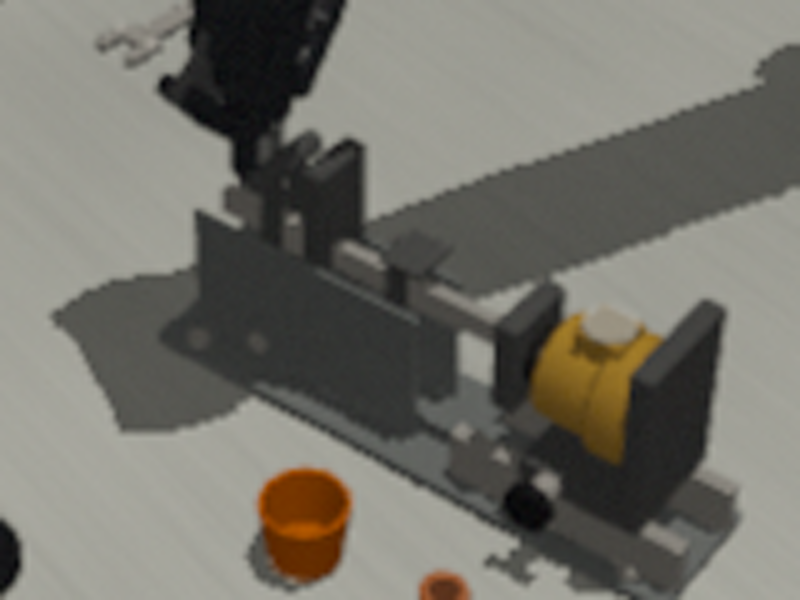

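View pics/d7.png

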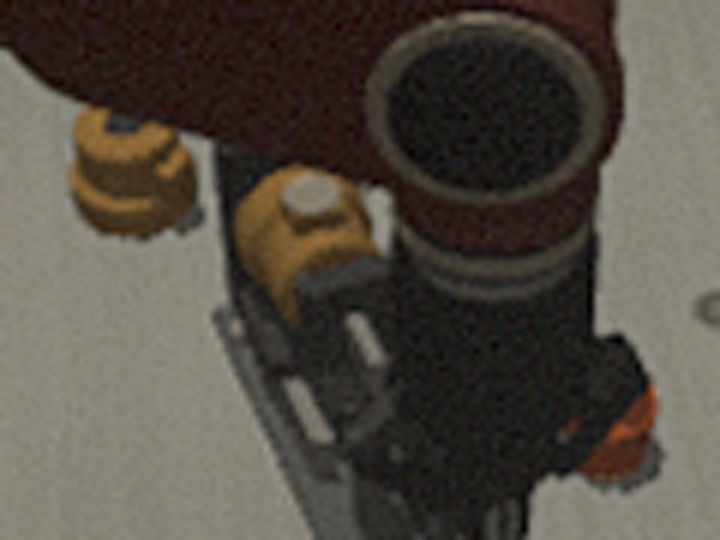

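Request:
{"api": "move_arm", "payload": {"increments": [[0,0,0,0,0],[0,0,0,0,0],[0,0,0,0,0],[0,0,0,0,0],[0,0,0,0,0]]}}

```text
t: 13.5
tool_pos: [0.6258, -0.0526, 0.1322]
tool_rot: [1.932, 2.469, -0.006]
contact_force: [2.7, -15.1, 2.5]
opening: 0.0001
```

Request:
{"api": "move_arm", "payload": {"increments": [[-0.8,0,0,0,0],[-1.8,0,0,0,0],[-3.2,0,0,0,0],[-4,0,0,0,0],[-4,0,0,0,0]]}}

```text
t: 14.12
tool_pos: [0.6342, -0.0878, 0.1308]
tool_rot: [-1.935, -2.474, -0.0]
contact_force: [0.1, 0.0, 0.2]
opening: 0.0003
```

Request:
{"api": "move_arm", "payload": {"increments": [[0,0,-3,0,0],[0,0,-6,0,0],[0,0,-7,0,0],[0,0,-7,0,0],[0,0,-7,0,0]]}}

```text
t: 14.75
tool_pos: [0.6335, -0.0872, 0.1994]
tool_rot: [-1.933, -2.473, 0.002]
contact_force: [-0.6, -1.0, -0.9]
opening: 0.0001
```

```bash
python3 - <<'E'
from st import *
from station import get_image
to(89,0,200)
d=get_image("scene");a=d["image"][170:290,260:420,::-1];a=cv2.resize(a,None,fx=5,fy=5,interpolation=cv2.INTER_CUBIC);cv2.imwrite("pics/sz8.png",a[:600])
d=get_image("wrist");cv2.imwrite("pics/w8.png",d["image"][:,:,::-1]);np.savez("w8",**d)
E
```

```text
t 14.75 tcp [ 0.6335 -0.0872  0.1994] q6 -0.5 toolx deg 103.98 tz [-0.003  0.001 -1.   ] clamp xy mm [-49.7   1.2] F clamp [-0.8  0.8 -0.9] open 0.0001 nose 0.017
need cm [13.87  0.07 -0.04] twist -0.1779890296774056
```

View pics/sz8.png

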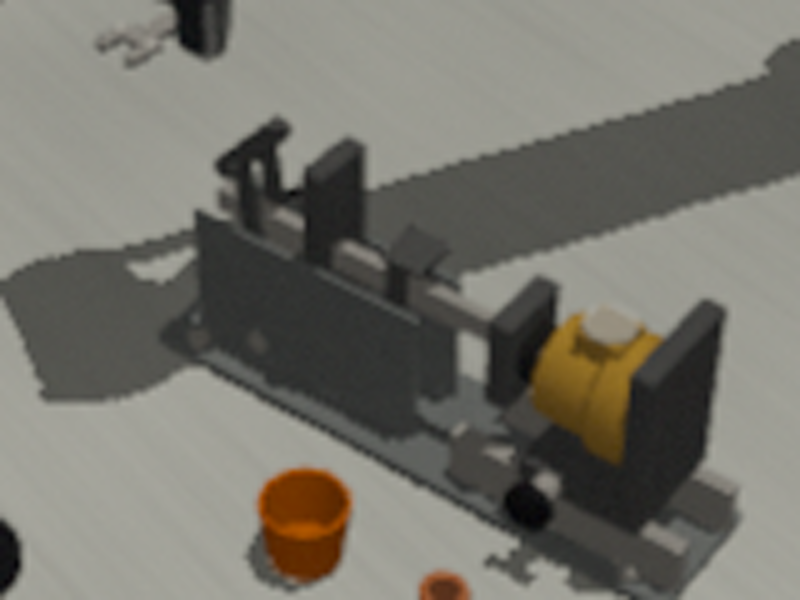

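View pics/w8.png

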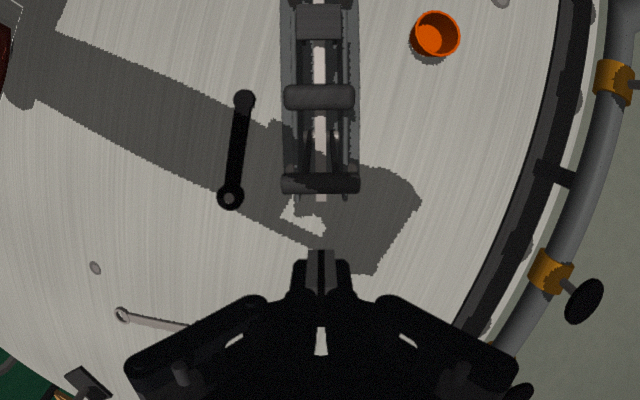

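Request:
{"api": "move_arm", "payload": {"increments": [[4,0,0,0,0],[9,0,0,0,0],[13,0.1,0,0,0],[13.8,0.1,0,0,0],[13.8,0.1,0,0,0]]}}

```text
t: 15.48
tool_pos: [0.6018, 0.0466, 0.2006]
tool_rot: [-1.934, -2.476, 0.001]
contact_force: [-0.2, -0.6, 0.5]
opening: 0.0002
```

```bash
python3 - <<'E'
from st import *
from station import get_image
to(90,0,138)
d=get_image("scene");a=d["image"][170:290,260:420,::-1];a=cv2.resize(a,None,fx=5,fy=5,interpolation=cv2.INTER_CUBIC);cv2.imwrite("pics/sz9.png",a[:600])
d=get_image("wrist");cv2.imwrite("pics/w9.png",d["image"][:,:,::-1])
E
```

```text
t 15.47 tcp [0.6018 0.0466 0.2006] q6 -0.29 toolx deg 104.02 tz [-0.001 -0.    -1.   ] clamp xy mm [87.9 -0.8] F clamp [-0.5  0.4  0.5] open 0.0002 nose 0.017
need cm [ 0.21 -0.07  6.26] twist -0.1417089123398796
```

View pics/sz9.png

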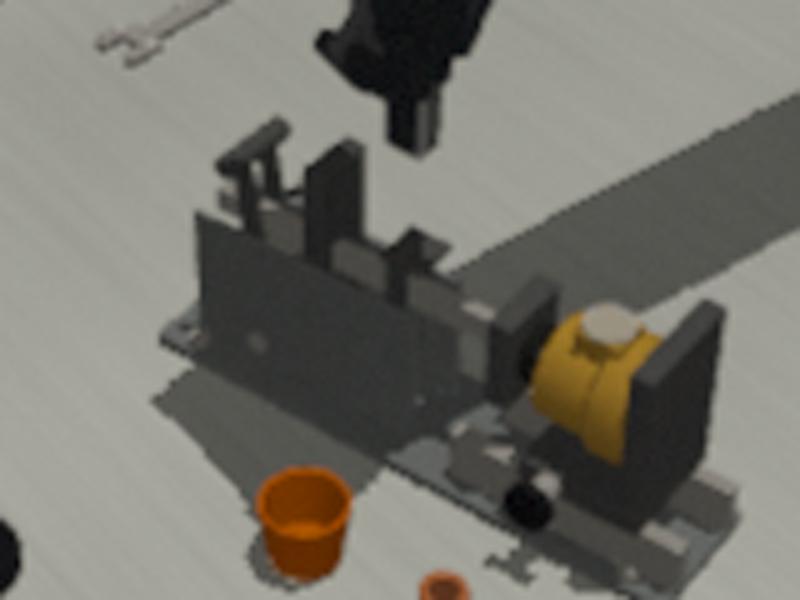

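View pics/w9.png

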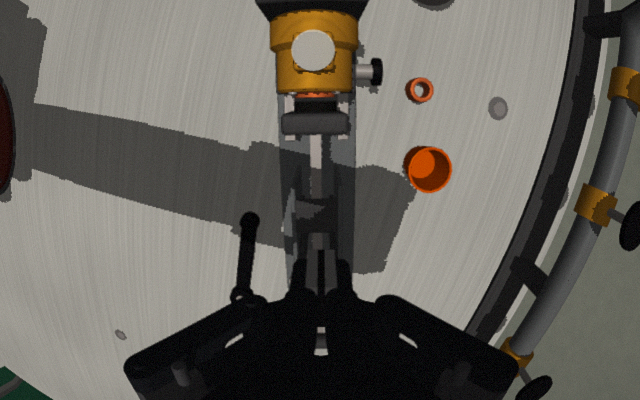

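Request:
{"api": "move_arm", "payload": {"increments": [[0.2,0,3,0,0],[0.2,0,5.5,0,0],[0.2,0,6.4,0,0],[0.2,0,6.6,0,0],[0.2,0,6.6,0,0]]}}

```text
t: 16.2
tool_pos: [0.6023, 0.0481, 0.1364]
tool_rot: [1.934, 2.474, 0.002]
contact_force: [-0.4, -0.1, -0.3]
opening: 0.0003
```

Request:
{"api": "move_arm", "payload": {"increments": [[0,0,0.2,0,0],[0,0,0.4,0,0],[0,0,0.5,0,0],[0,0,0.5,0,0]]}}

```text
t: 16.7
tool_pos: [0.6023, 0.0485, 0.131]
tool_rot: [1.934, 2.474, 0.002]
contact_force: [2.8, -0.4, 2.9]
opening: -0.0002
```

```bash
python3 - <<'E'
from st import *
from station import get_image
show()
d=get_image("scene");a=d["image"][170:290,260:420,::-1];a=cv2.resize(a,None,fx=5,fy=5,interpolation=cv2.INTER_CUBIC);cv2.imwrite("pics/sz10.png",a[:600])
E
```

```text
t 16.7 tcp [0.6023 0.0485 0.131 ] q6 -0.29 toolx deg 103.97 tz [ 0.002 -0.    -1.   ] clamp xy mm [89.6 -1.8] F clamp [-1.1 -2.6  2.9] open -0.0002 nose 0.017
```

View pics/sz10.png

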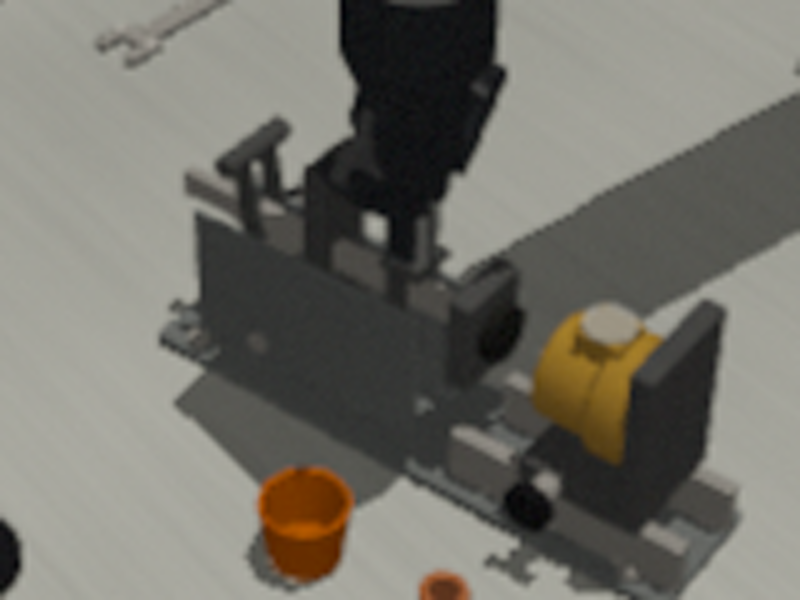

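Request:
{"api": "move_arm", "payload": {"increments": [[0,0,0.05,0,0],[0,0,0.05,0,0],[0,0,0.05,0,0],[0,0,0.05,0,0],[0,0,0.05,0,0]]}}

```text
t: 17.38
tool_pos: [0.6016, 0.0486, 0.1299]
tool_rot: [1.935, 2.475, 0.0]
contact_force: [1.9, 0.1, 3.0]
opening: 0.0003
```

Request:
{"api": "move_arm", "payload": {"increments": [[0,0,0,0,0],[0,0,0,0,0],[0,0,0,0,0],[0,0,0,0,0],[0,0,0,0,0]]}}

```text
t: 18.0
tool_pos: [0.6015, 0.0486, 0.1298]
tool_rot: [-1.935, -2.475, -0.0]
contact_force: [2.3, 0.4, 3.6]
opening: 0.0003
```

Request:
{"api": "move_arm", "payload": {"increments": [[0,0,0,0,0],[0,0,0,0,0],[0,0,0,0,0],[0,0,0,0,0],[0,0,0,0,0]]}}

```text
t: 18.62
tool_pos: [0.6015, 0.0486, 0.1298]
tool_rot: [-1.935, -2.475, -0.0]
contact_force: [1.7, 1.0, 2.6]
opening: 0.0003
```

Request:
{"api": "move_arm", "payload": {"increments": [[0,0,-3,0,0],[0,0,-7,0,0],[0,0,-12,0,0],[0,0,-12,0,0],[0,0,-12,0,0]]}}

```text
t: 19.25
tool_pos: [0.6005, 0.0485, 0.2481]
tool_rot: [-1.933, -2.473, 0.003]
contact_force: [-0.5, -0.2, -0.8]
opening: -0.0
```

```bash
python3 - <<'E'
from st import *
from station import get_image
show()
d=get_image("scene");a=d["image"][170:290,260:420,::-1];a=cv2.resize(a,None,fx=5,fy=5,interpolation=cv2.INTER_CUBIC);cv2.imwrite("pics/sz11.png",a[:600])
d=get_image("wrist");cv2.imwrite("pics/w11.png",d["image"][:,:,::-1])
E
```

```text
t 19.25 tcp [0.6005 0.0485 0.2481] q6 -0.29 toolx deg 103.97 tz [-0.003 -0.    -1.   ] clamp xy mm [90.  0.] F clamp [-0.1  0.6 -0.8] open -0.0 nose 0.017
```

View pics/sz11.png

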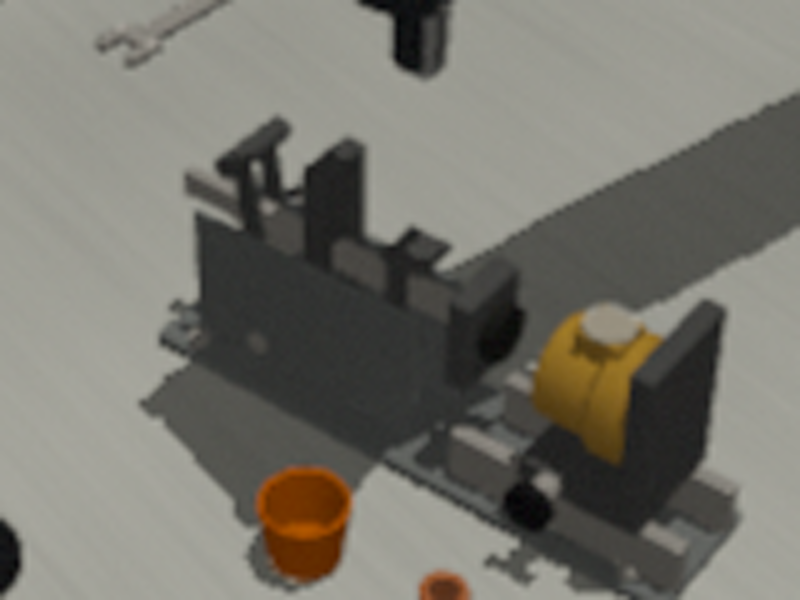

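View pics/w11.png

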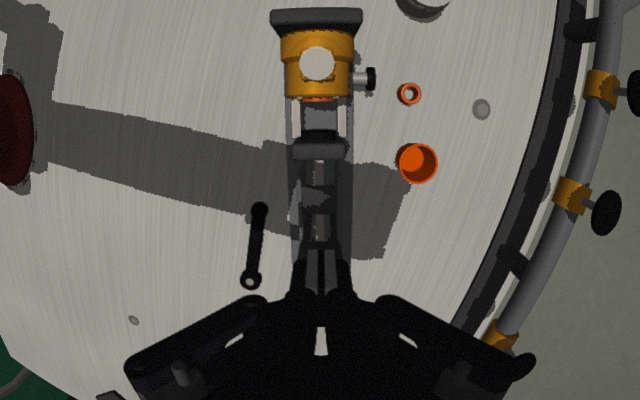

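```bash
python3 - <<'E'
from st import *
a=cv2.imread("pics/w11.png")[40:170,260:390];cv2.imwrite("pics/w11z.png",cv2.resize(a,None,fx=4.5,fy=4.5,interpolation=cv2.INTER_CUBIC))
E
```

```text
(no output)
```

View pics/w11z.png

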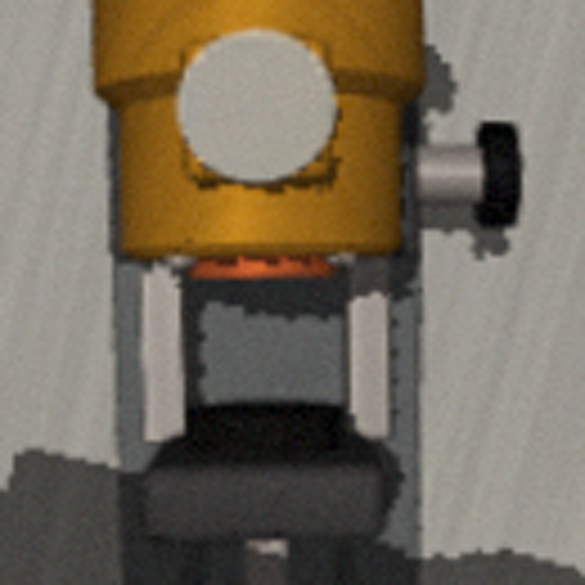

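```bash
python3 -c "
from station import order
print(order.finish_job())"
```

```text
the job is handed in; nothing more can be done
None
```

The bushing is pressed home and the jaw is released. I handed the job in at about 19 s of the 67 s allowed.

- **Strokes:** I pushed the trigger bar from behind with closed fingers. Three nearly full strokes (about 32 mm each) walked the jaw up and slid the bushing at up to about 9 N.
- **Firm squeeze:** On the fourth stroke the push climbed steadily once the bushing seated, from about 10 to 14 N. I held it for about 1 s at 14 to 15 N, which is inside the firm range and below the 18 N limit.
- **Release:** I let the trigger return fully, then pressed the release tab about 5 mm for roughly 2 s. The jaw ran all the way back.

**Last checks:**
- In the final scene and wrist pictures the jaw was back where it started, and the trigger and tab were free.
- The flange stood about 4 mm proud of the brass housing, which is its own thickness, so it is home. This is read off one zoomed wrist picture, good to about a millimetre.
- The arm was about 11 cm above the clamp and touching nothing.
- The arm touched none of the loose parts. Those visible in the last pictures look unmoved.

No check failed or disagreed.

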